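# Shut the shakers, heft them and hold up the fullest

## Robot

A 7-joint arm with a two-finger parallel gripper is mounted at the origin on a cart in front of the work surface, level with it; the furniture and walls round the work are solid. World frame = base frame: x ahead of the robot, y to its left, z up, the work surface at z = 0. Lengths are in m, angles in rad, forces in N, time in s.
With the tool pointing down it reaches from about 0.35 to 0.9 m from the base axis. Payload 8.1 kg.
Tool frame: the origin (TCP) lies at the centre of the arm's flange, where the gripper is bolted on; the fingertips stand 178 mm ahead of it and the grasp point (between the pads) lies 159 mm ahead of it; z points along the fingers, y is the line along which they close (so a half turn about z gives the same grasp; the last joint's range is limited). The gripper opens to 92 mm and grips with 3 to 60 N. Pads are 19 mm wide; open, the fingers measure 130 mm over their backs; the gripper's body (75 mm by 190 mm) begins 47 mm behind the grasp point.
Start: joints at [-1.382, 0.434, 0.025, 1.573, -0.012, 1.134, -0.075], TCP at [0.18, 0.599, 0.405] pointing down, gripper open.
Joint ranges: [-2.62, 2.62], [-0.44, 2.09], [-1.27, 1.32], [0.08, 2.57], [-1.32, 4.46], [0.12, 2], [-2.74, 2.74]. Speed limits (rad/s): [2.22, 2.22, 3.01, 3.01, 3.14, 3.14, 3.14].

## Interface

Orientations are given as a rotation vector (axis times angle).
In Python, from cell import arm gives the robot as it stands. The module is installed in compiled form; this text tells all that it offers.
- The arm moves only by the shell command python3 -m inch 'ROWS' [FORCE]. ROWS is text: rows parted by semicolons, each of 5 numbers parted by spaces: the shift along the tool's x, y, z in m, then the turn about the tool's z in rad, then the finger opening in m, from 0 to 0.0918. In form: x y z roll fingers; .... A call has 1 to 5 rows; each row is the pose to reach, as a shift and turn from the pose commanded when the call began, along the tool's axes at that moment; what a row does not reach only later rows make up. A row lasts 1/10 s, in which the tool goes at most 50 mm and 8.59 degrees, less where a joint would pass 70% of its speed; a pose out of reach is approached as far as the arm can. A call with a gripper value outside its range is refused whole. The fingers move at their own pace and stop on an object; FORCE is the grip in N (left out, the last holds). Time passes only in rows, so rows that repeat a pose let the fingers close. It gives the time, the measured TCP pose, the force, the opening and the grip force at its end, in the units of the state.
- arm.observe(): the state, without advancing time (a new reading comes with each control period).
- arm.get_image(name): name is "scene" or "top"; returns the picture (480x640x3 uint8, red, green, blue); there is no depth.
- arm.get_calibration(name): a dict with "intrinsics" (3x3 intrinsics, pixels), "distortion" ([k1, k2, p1, p2, k3] as OpenCV has them; the pictures are not rectified), "pose" (4x4, takes a point from camera to world coordinates). Camera axes: x right, y up, looking along -z (the intrinsics and any distortion apply to the point x, -y, -z); pixel columns grow to the right and rows downward; lengths in m; the calibration is good to about 2 mm. A picture is of the moment at which its call begins. get_calibration takes no time and is no camera call.
- arm.sign_off(): hands the job in; it is judged then, once.
Trained networks look in the newest picture that a camera, given by its name, has taken for a name from the list of things; names that differ only in an ending like _2 or _b are one class to them, and where a whole thing is asked for, a point or a joint stands for the part that bears it (a point fixed in the world has none). Each returns a list of dicts, best first, with "conf" (0 to 1); they miss things now and then, are a little off and sometimes report something else, mostly with a low value. They report only what shows in the picture. A call takes as long as a camera call.
- arm.look_for(camera, query): "point" ([row, column] in pixels, amid what is visible of it).
- arm.silhouettes(camera, query): "region" (480x640 bool, what is visible of it) and "point" ([row, column] in pixels, amid what is visible of it).
- arm.place_of(camera, query): "point" ([row, column] in pixels: a listed point, or the origin of a listed thing).
The state is a dict: "clock": time; "joints": joint angles; "dq": joint speeds; "joint_efforts": joint torques, N m; "position": TCP position; "ee_rot": TCP orientation; "force": force on the tool from outside, world axes, zero at the start; "ft_torque": the same for the moment, N m; "width": opening from 0.0 (shut) to 1.0 (fully open); "gripper_force": force on a finger pad.
Only numpy, scipy, OpenCV 4.12 (cv2) and the standard library are available. Lean on these libraries where they do the work, as an engineer would, in place of code of your own. Each camera call takes 0.05 s, during which the arm holds its last target. There are 200 camera calls.

## Task

The caps of the three flip-cap shaker tins in the wooden stand were left open: press all three fully shut before any tin is lifted. Then feel which tin is the fullest: work along the row from the robot's left to right so that none is missed, lifting each tin straight up clear of its well for a moment; set the two lighter ones back fully home in the wells. End the job while still holding the heaviest one up in the gripper, still and upright above the row with its base clearly higher than the tops of the tins in the stand, and do not let go of it; keep the tins upright throughout and leave the other things where they are.

Things in the scene. Friction and masses are not known exactly. Their poses are not given: they have to be found in the camera images.
- stand: Pale wooden block (92 deep x 284 long x 42 mm high on rubber feet) that does not move, with three round wells in a row, 88 mm apart, 60 mm wide at the floor and 25 mm deep, with bevelled rims. Origin: centre of its underside, on the worktop; y axis along the row towards the left well, x axis across it away from the robot, z up.
- well_left (a point): Centre of the floor of the left well (17 mm above the worktop), as seen from the robot (+88 mm along the stand y axis).
- well_middle (a point): Centre of the floor of the middle well (17 mm above the worktop), as seen from the robot (the middle of the stand).
- well_right (a point): Centre of the floor of the right well (17 mm above the worktop), as seen from the robot (-88 mm along the stand y axis).
- tin_a: Shaker tin a: three closed steel tins look alike, only the filling differs (0.1 to 0.8 kg; the heaviest by at least 0.13 kg; letters say nothing). 54 mm round up to 87 mm (beads 55), shoulder to 47 mm at 97 mm, 106 mm high with the cap shut. Origin: centre of base; z up; x towards the cap hinge. Grip across the straight body 65 to 75 mm above the base.
- cap_a (a joint): Flip cap of tin_a: steel disc 44 mm across, 8 mm thick, with a thumb tab. 0 = fully shut (flat), grows as it opens; stop at 1.95 rad, just past upright, leaning away from the tin. Stiff friction hinge (0.008 N m): stays where it is left. Push its back towards the tin and then down.
- tab_a (a point): Outer end of the thumb tab of tin_a's cap, 50 mm from the hinge line; it moves with the cap (3.5 mm above hinge level when shut).
- hinge_a (a point): Middle of the hinge line of tin_a's cap, 23.5 mm from the tin's axis along its x axis and 98.5 mm above its base.
- tin_b: Shaker tin b: three closed steel tins look alike, only the filling differs (0.1 to 0.8 kg; the heaviest by at least 0.13 kg; letters say nothing). 54 mm round up to 87 mm (beads 55), shoulder to 47 mm at 97 mm, 106 mm high with the cap shut. Origin: centre of base; z up; x towards the cap hinge. Grip across the straight body 65 to 75 mm above the base.
- cap_b (a joint): Flip cap of tin_b: steel disc 44 mm across, 8 mm thick, with a thumb tab. 0 = fully shut (flat), grows as it opens; stop at 1.95 rad, just past upright, leaning away from the tin. Stiff friction hinge (0.008 N m): stays where it is left. Push its back towards the tin and then down.
- tab_b (a point): Outer end of the thumb tab of tin_b's cap, 50 mm from the hinge line; it moves with the cap (3.5 mm above hinge level when shut).
- hinge_b (a point): Middle of the hinge line of tin_b's cap, 23.5 mm from the tin's axis along its x axis and 98.5 mm above its base.
- tin_c: Shaker tin c: three closed steel tins look alike, only the filling differs (0.1 to 0.8 kg; the heaviest by at least 0.13 kg; letters say nothing). 54 mm round up to 87 mm (beads 55), shoulder to 47 mm at 97 mm, 106 mm high with the cap shut. Origin: centre of base; z up; x towards the cap hinge. Grip across the straight body 65 to 75 mm above the base.
- cap_c (a joint): Flip cap of tin_c: steel disc 44 mm across, 8 mm thick, with a thumb tab. 0 = fully shut (flat), grows as it opens; stop at 1.95 rad, just past upright, leaning away from the tin. Stiff friction hinge (0.008 N m): stays where it is left. Push its back towards the tin and then down.
- tab_c (a point): Outer end of the thumb tab of tin_c's cap, 50 mm from the hinge line; it moves with the cap (3.5 mm above hinge level when shut).
- hinge_c (a point): Middle of the hinge line of tin_c's cap, 23.5 mm from the tin's axis along its x axis and 98.5 mm above its base.
- timer: Round kitchen timer, 68 mm wide, 53 mm high; bystander, loose. Origin: centre of its underside.
- spice: Screw-lidded glass spice jar, 45 mm wide, 106 mm high; bystander, loose. Origin: centre of its underside.
- powder: Small upright carton, 38 x 58 x 86 mm; bystander, loose. Origin: centre of its underside.
- teaspoon: Steel teaspoon, 132 mm long, lying flat; bystander, loose.
- bowl: Steel mixing bowl, 258 mm across, 104 mm high; bystander, loose. Origin: centre of its underside.
- jug: Measuring jug with handle, 120 x 169 x 135 mm; bystander, loose. Origin: centre of its underside.
- wooden_spoon: Wooden spoon, 311 mm long, lying flat; bystander, loose.

How it is judged:
By the outcome, as a careful person would: the job done as asked, in the order asked, and still so for the second after the job is handed in, while the arm keeps its last pose, push and grip.
It also fails if it takes over 72 s, if anything falls off the work surface, if the arm or the gripper's body presses on something with over 40 N, if the wrist force passes 120 N, or if a joint passes its speed limit or range.

## Working session

There is one attempt and no reset: what is moved stays moved. The work goes in short steps, Python scripts to look and compute and a shell command to move; the robot and the scene stay as the last step left them, time stands still between calls to the robot, and variables do not carry over. Pictures are saved under pics/ and viewed, at most 10 in all, crops included, and the job is handed in when it is done.

```bash
mkdir -p pics; cat > h.py <<'E'
from cell import arm
import numpy as np, cv2
from scipy.spatial.transform import Rotation as R
def ray(cam,pt):
    c=arm.get_calibration(cam);K=np.array(c["intrinsics"]);d=np.array(c["distortion"]);P=np.array(c["pose"])
    u=cv2.undistortPoints(np.array([[[pt[1],pt[0]]]],float),K,d)[0,0]
    v=P[:3,:3]@np.array([u[0],-u[1],-1]);return P[:3,3],v
def atz(cam,pt,z):
    o,v=ray(cam,pt);return o+v*(z-o[2])/v[2]
def proj(cam,X):
    c=arm.get_calibration(cam);K=np.array(c["intrinsics"]);d=np.array(c["distortion"]);P=np.array(c["pose"])
    x=(np.array(X)-P[:3,3])@P[:3,:3]; x=x*[1,-1,-1]
    return cv2.projectPoints(x.reshape(-1,1,3),np.zeros(3),np.zeros(3),K,d)[0][:,0,::-1]
def snap(cam,n):
    im=arm.get_image(cam);cv2.imwrite(f"pics/{n}.png",im[:,:,::-1]);return im
def st():
    s=arm.observe();r=R.from_rotvec(s["ee_rot"]).as_matrix()
    print("t",s["clock"],"p",np.round(s["position"],4),"F",np.round(s["force"],2),"w",np.round(s["width"],3),s["gripper_force"]);print(np.round(r,3));return s,r
E
python3 - <<'E'
from h import *
st()
for c in("scene","top"):
    snap(c,c+"0"); print(c,np.round(np.array(arm.get_calibration(c)["pose"])[:3],2).tolist())
    for q,z in(("tin_a",.017),("hinge_a",.1155),("tab_a",.16),("well_left",.017),("well_middle",.017),("well_right",.017),("stand",0)):
        for r in arm.place_of(c,q)[:4]: print(q,np.round(r["point"]),round(r["conf"],2),np.round(atz(c,r["point"],z),3))
E
```

```text
t 0.0 p [0.1797 0.5983 0.4039] F [ 1.01 -1.09 -0.33] w 1.001 0.0
[[-0.958  0.288 -0.   ]
 [ 0.288  0.958 -0.002]
 [-0.    -0.002 -1.   ]]
scene [[0.83, 0.35, -0.44, -0.03], [-0.56, 0.52, -0.65, -0.94], [0.0, 0.78, 0.63, 0.94]]
tin_a [250. 289.] 0.88 [ 0.5   -0.003  0.017]
tin_a [283. 341.] 0.83 [ 0.54  -0.173  0.017]
tin_a [266. 313.] 0.69 [ 0.517 -0.086  0.017]
tin_a [316. 281.] 0.18 [ 0.367 -0.185  0.017]
hinge_a [230. 318.] 0.98 [ 0.539 -0.079  0.116]
hinge_a [218. 294.] 0.89 [ 0.515 -0.008  0.116]
hinge_a [250. 344.] 0.76 [ 0.548 -0.171  0.116]
hinge_a [246. 338.] 0.2 [ 0.545 -0.152  0.116]
tab_a [220. 316.] 0.72 [ 0.524 -0.09   0.16 ]
tab_a [232. 344.] 0.55 [ 0.551 -0.164  0.16 ]
tab_a [198. 292.] 0.42 [0.526 0.015 0.16 ]
well_left [247. 286.] 0.88 [0.5   0.012 0.017]
well_middle [268. 310.] 0.73 [ 0.509 -0.088  0.017]
well_middle [248. 287.] 0.22 [0.5   0.008 0.017]
well_right [287. 339.] 0.8 [ 0.529 -0.182  0.017]
stand [277. 312.] 0.9 [ 0.504 -0.105  0.   ]
top [[0.03, 0.99, -0.14, 0.36], [-1.0, 0.03, 0.0, -0.06], [0.01, 0.14, 0.99, 1.52]]
tin_a [264. 307.] 0.9 [ 0.488 -0.016  0.017]
tin_a [248. 368.] 0.87 [ 0.535 -0.176  0.017]
tin_a [258. 336.] 0.79 [ 0.508 -0.094  0.017]
hinge_a [253. 301.] 0.83 [ 0.508 -0.003  0.115]
hinge_a [247. 332.] 0.74 [ 0.525 -0.08   0.115]
hinge_a [245. 300.] 0.6 [ 0.526 -0.     0.115]
hinge_a [239. 364.] 0.57 [ 0.547 -0.159  0.115]
tab_a [215. 317.] 0.73 [ 0.596 -0.04   0.16 ]
tab_a [245. 302.] 0.55 [ 0.521 -0.005  0.16 ]
tab_a [237. 369.] 0.53 [ 0.545 -0.169  0.16 ]
tab_a [243. 334.] 0.37 [ 0.529 -0.083  0.16 ]
well_left [263. 303.] 0.8 [ 0.49  -0.005  0.017]
well_middle [259. 334.] 0.59 [ 0.504 -0.088  0.017]
well_middle [249. 305.] 0.15 [ 0.528 -0.008  0.017]
well_right [247. 370.] 0.96 [ 0.538 -0.182  0.017]
stand [257. 335.] 0.57 [ 0.511 -0.09   0.   ]
```

View pics/scene0.png

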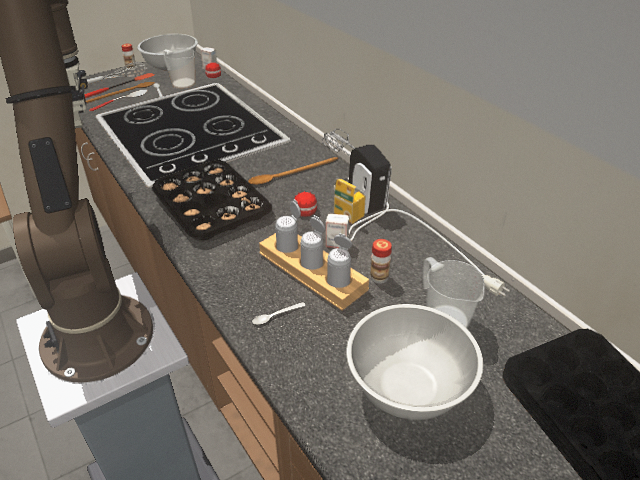

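View pics/top0.png

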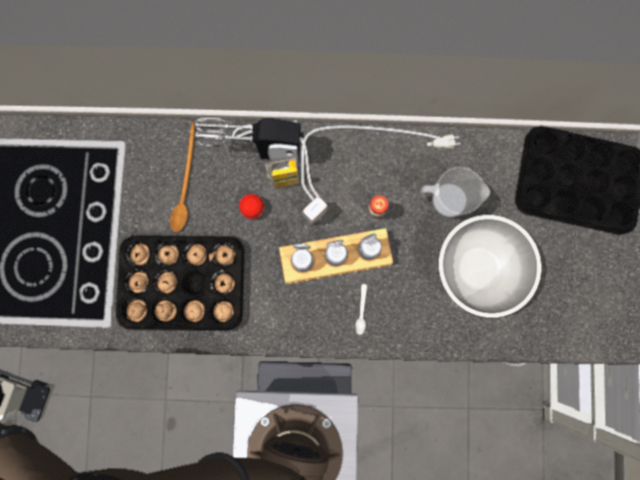

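The row runs from about (263,303) to (247,370) in the top picture, and the caps open on the far side. I'll take a closer look and fit the stand.

```bash
python3 - <<'E'
from h import *
a=cv2.imread("pics/top0.png")[222:290,270:402];b=cv2.imread("pics/scene0.png")[185:310,250:375]
a=cv2.resize(a,None,fx=6,fy=6,interpolation=3)[:400,:792]
cv2.imwrite("pics/ctop.png",a);cv2.imwrite("pics/cscene.png",cv2.resize(b,None,fx=4.8,fy=4.8,interpolation=3))
for c in("top",):
    r=arm.silhouettes(c,"stand")[0];m=r["region"].astype(np.uint8)
    for q in arm.silhouettes(c,"tin_a")[:3]: m|=q["region"].astype(np.uint8)*0
    ys,xs=np.nonzero(m);P=np.array([atz(c,(y,x),.042)[:2] for y,x in zip(ys,xs)],np.float32)
    print(r["conf"],len(P),cv2.minAreaRect(P))
for q in("timer","spice","powder","teaspoon"):
    for r in arm.place_of("top",q)[:2]: print(q,np.round(r["conf"],2),np.round(atz("top",r["point"],0),3))
E
```

```text
0.76 2596 ((0.5107119679450989, -0.09123854339122772), (0.09939885884523392, 0.28443148732185364), 12.342864990234375)
timer 0.7 [0.63  0.139 0.   ]
spice 0.87 [ 0.643 -0.203  0.   ]
spice 0.72 [ 0.531 -0.17   0.   ]
powder 0.88 [ 0.619 -0.035  0.   ]
teaspoon 0.64 [ 0.382 -0.162  0.   ]
teaspoon 0.57 [ 0.491 -0.007  0.   ]
```

View pics/ctop.png

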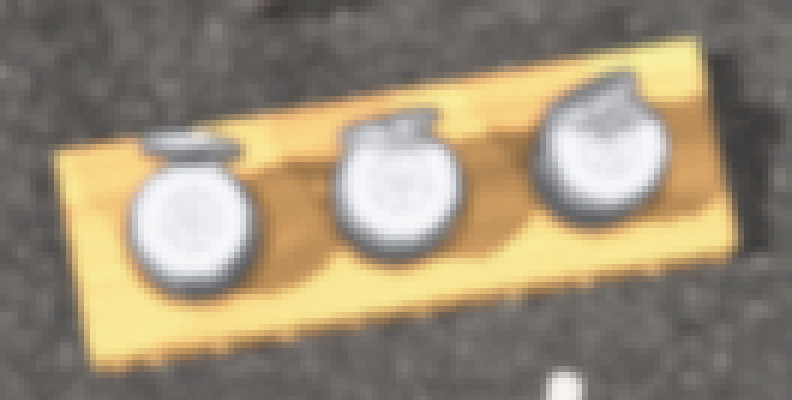

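View pics/cscene.png

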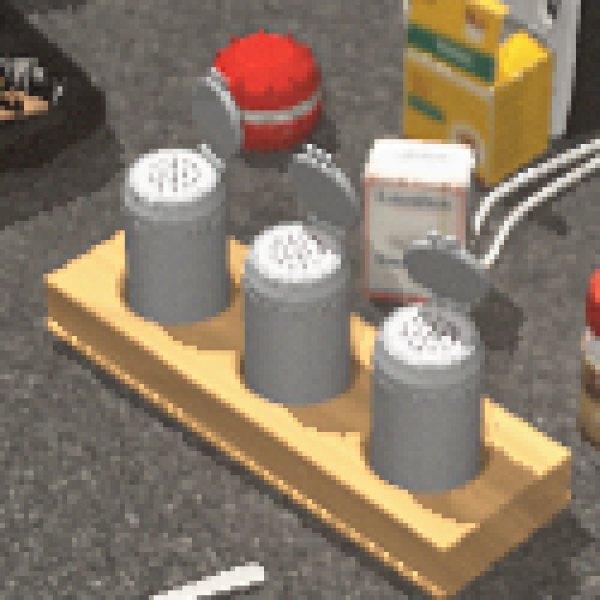

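```bash
python3 - <<'E'
from h import *
im=cv2.imread("pics/top0.png");g=im.min(2)
# tin axis from white tops (left, middle reliable) at z=.115; hinge direction fit check
m=np.zeros_like(g);m[235:275,285:390]=(g[235:275,285:390]>150)
n,l,s,c=cv2.connectedComponentsWithStats(m)
for i in range(1,n):
    if s[i,4]>20: print("white",s[i],np.round(atz("top",c[i][::-1],.115),4))
# manual centres of the tops and cap-tip marks (zoomed crop pixels /6)
for n,x,y in(("L",193,222),("M",398,183),("R",603,147)): print(n,np.round(atz("top",(222+y/6-.4,270+x/6-.4),.113),4))
# stand corners at z=.042 (front edge top hard) : back-left, back-right
for x,y in((55,150),(700,40)): print("corner",np.round(atz("top",(222+y/6-.4,270+x/6-.4),.042),4))
yw=np.radians(12);Y=np.array([-np.sin(yw),np.cos(yw)]);X=np.array([Y[1],-Y[0]]);C=np.array([.511,-.09])
for k in(1,0,-1):
    p=C+.088*k*Y;print(k,p,"proj top face",proj("top",[*p,.115])[0],"scene",proj("scene",[*p,.115])[0],"base",proj("scene",[*p,.017])[0])
E
```

```text
white [361 235  21  22 321] [ 0.5291 -0.1755  0.115 ]
white [326 241  21  22 355] [ 0.513  -0.0889  0.115 ]
white [294 244  14   3  38] [ 0.5265 -0.0009  0.115 ]
white [292 249  20  20 330] [ 0.4934 -0.0038  0.115 ]
white [353 261  15   7  41] [ 0.4838 -0.1473  0.115 ]
white [323 267  29   7  70] [ 0.4686 -0.0885  0.115 ]
white [286 271  12   4  34] [0.4569 0.0206 0.115 ]
L [ 0.4931 -0.0051  0.113 ]
M [ 0.5118 -0.0896  0.113 ]
R [ 0.5294 -0.1745  0.113 ]
corner [0.5295 0.0589 0.042 ]
corner [ 0.5866 -0.2221  0.042 ]
1 [ 0.49270377 -0.00392301] proj top face [258.65731416 301.23992766] scene [220.82437119 285.35430382] base [251.47901909 286.85744987]
0 [ 0.511 -0.09 ] proj top face [252.35461034 336.10129976] scene [236.76838654 311.05798772] base [267.77988201 311.45981698]
-1 [ 0.52929623 -0.17607699] proj top face [246.06996071 370.81137645] scene [253.92769419 338.73112888] base [285.23410715 337.8411827 ]
```

```bash
M="python3 -m inch"; python3 -m inch '-0.037 -0.03 0 0 0;-0.073 -0.06 0 0 0;-0.11 -0.09 0 0 0;-0.146 -0.12 0 0 0;-0.183 -0.149 0 0 0' 20
python3 -m inch '-0.037 -0.03 0 0 0;-0.073 -0.06 0 0 0;-0.11 -0.09 0 0 0;-0.146 -0.12 0 0 0;-0.183 -0.149 0 0 0'
python3 -m inch '-0.037 -0.03 0 0 0;-0.073 -0.06 0 0 0;-0.11 -0.09 0 0 0;-0.146 -0.12 0 0 0;-0.183 -0.149 0 0 0'
python3 -m inch '0 0 0 0.14 0;0 0 0 0.28 0;0 0 0 0.42 0;0 0 0 0.56 0;0 0 0 0.7 0'
python3 -m inch '0 0 0 0.14 0;0 0 0 0.28 0;0 0 0 0.368 0;0 0 0 0.368 0'
python3 -c "
from h import *
st()"
```

```text
clock: 1.6
position: [0.3129, 0.4015, 0.4049]
ee_rot: [0.457, 3.108, 0.001]
force: [0.8, -0.2, -0.8]
width: 0.613
gripper_force: 0.0
clock: 2.1
position: [0.4453, 0.206, 0.4051]
ee_rot: [0.457, 3.108, 0.001]
force: [0.7, 1.3, 0.7]
width: 0.181
gripper_force: 0.0
clock: 2.6
position: [0.5777, 0.0107, 0.405]
ee_rot: [0.457, 3.108, 0.001]
force: [0.2, 1.5, 0.7]
width: 0.006
gripper_force: 0.0
clock: 3.1
position: [0.577, 0.0125, 0.4048]
ee_rot: [1.503, 2.759, 0.0]
force: [1.7, 0.2, -0.1]
width: 0.002
gripper_force: 0.0
clock: 3.5
position: [0.577, 0.0128, 0.4047]
ee_rot: [1.976, 2.442, -0.0]
force: [0.3, -0.9, -0.2]
width: 0.006
gripper_force: 0.0
t 3.5 p [0.577  0.0128 0.4047] F [ 0.28 -0.87 -0.15] w 0.006 0.0
[[-0.208  0.978  0.   ]
 [ 0.978  0.208 -0.   ]
 [-0.     0.    -1.   ]]
```

```bash
python3 -m inch '0 0 0.04 0 0;0 0 0.08 0 0;0 0 0.08 0 0'
python3 -m inch '0 -0.012 0 0 0;0 -0.024 0 0 0;0 -0.036 0 0 0;0 -0.048 0 0 0;0 -0.06 0 0 0'
python3 -m inch '0 -0.012 0 0 0;0 -0.024 0.002 0 0;0 -0.03 0.006 0 0;0 -0.03 0.012 0 0;0 -0.03 0.016 0 0'
python3 -m inch '0 0 0.002 0 0;0 0 0.004 0 0;0 0 0.006 0 0;0 0 0.006 0 0'
python3 -c "
from h import *
st();snap('scene','s1')
cv2.imwrite('pics/s1c.png',cv2.resize(cv2.imread('pics/s1.png')[120:310,220:420],None,fx=3,fy=3,interpolation=3))"
```

```text
clock: 3.8
position: [0.575, 0.013, 0.3206]
ee_rot: [-1.968, -2.441, 0.009]
force: [-1.0, -0.0, -0.2]
width: 0.008
gripper_force: 0.0
clock: 4.3
position: [0.5173, -0.0003, 0.3256]
ee_rot: [1.975, 2.443, 0.002]
force: [0.1, 0.8, 0.1]
width: 0.006
gripper_force: 0.1
clock: 4.8
position: [0.489, -0.0062, 0.3081]
ee_rot: [-1.975, -2.443, 0.0]
force: [0.4, 0.0, 1.0]
width: 0.004
gripper_force: 0.1
clock: 5.2
position: [0.4891, -0.0063, 0.3025]
ee_rot: [-1.975, -2.443, 0.0]
force: [-0.8, 0.6, -0.1]
width: 0.005
gripper_force: 0.0
t 5.2 p [ 0.4891 -0.0063  0.3025] F [-0.79  0.62 -0.1 ] w 0.005 0.0
[[-0.209  0.978 -0.   ]
 [ 0.978  0.209 -0.   ]
 [-0.    -0.    -1.   ]]
```

View pics/s1c.png

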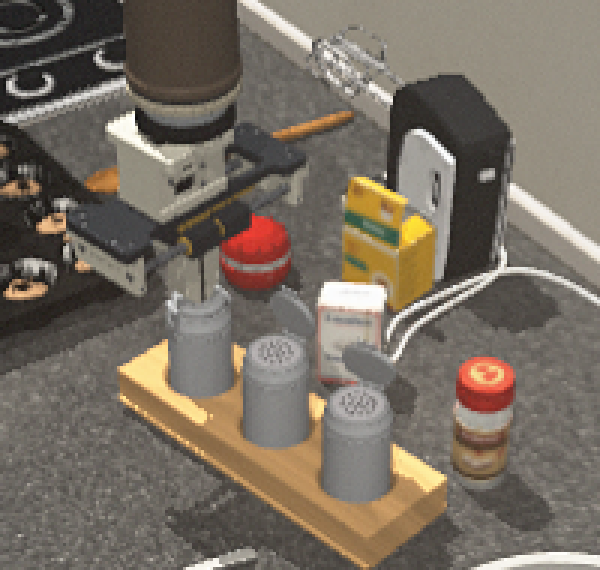

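The left cap lies under the fingertips, nearly flat. I'll press it in 1 mm steps until force shows.

```bash
for i in 1 2 3; do :; done
python3 -m inch '0 0 0.001 0 0;0 0 0.001 0 0' | grep -E 'pos|force'
python3 -m inch '0 0 0.001 0 0;0 0 0.001 0 0'| grep -E 'pos|force'
python3 -m inch '0 0 0.001 0 0;0 0 0.001 0 0'| grep -E 'pos|force'
```

```text
position: [0.489, -0.0063, 0.3017]
force: [-0.3, -0.7, -0.2]
gripper_force: 0.0
position: [0.4891, -0.0064, 0.301]
force: [-0.6, 0.6, 3.8]
gripper_force: 2.1
position: [0.4894, -0.0065, 0.3007]
force: [-3.5, -0.3, 13.5]
gripper_force: 6.8
```

```bash
python3 -m inch '0 0 -0.044 0 0;0 0 -0.088 0 0;-0.029 0.03 -0.088 0 0;-0.058 0.06 -0.088 0 0;-0.087 0.09 -0.088 0 0' |grep -E 'pos|force'
python3 -m inch '0 0 0 0 0;0 0 0.03 0 0;0 0 0.0625 0 0;0 0 0.0625 0 0'|grep -E 'pos|force'
python3 -m inch '0 -0.012 0 0 0;0 -0.024 0 0 0;0 -0.036 0 0 0;0 -0.048 0 0 0;0 -0.06 0 0 0'|grep -E 'pos|force'
python3 -m inch '0 -0.012 0 0 0;0 -0.024 0.002 0 0;0 -0.03 0.006 0 0;0 -0.03 0.012 0 0;0 -0.03 0.016 0 0'|grep -E 'pos|force'
python3 -m inch '0 0 0.002 0 0;0 0 0.004 0 0;0 0 0.006 0 0;0 0 0.007 0 0;0 0 0.007 0 0'|grep -E 'pos|force'
python3 -m inch '0 0 0.001 0 0;0 0 0.001 0 0'|grep -E 'pos|force'
python3 -m inch '0 0 0.001 0 0;0 0 0.001 0 0'|grep -E 'pos|force'
```

```text
position: [0.5964, -0.0727, 0.3884]
force: [-0.6, 0.5, -0.2]
gripper_force: 0.0
position: [0.5935, -0.0718, 0.3214]
force: [-0.1, -0.6, -0.4]
gripper_force: 0.0
position: [0.5354, -0.0854, 0.326]
force: [0.3, 0.4, -0.7]
gripper_force: 0.1
position: [0.5073, -0.0912, 0.3086]
force: [-0.6, 0.2, -0.2]
gripper_force: 0.1
position: [0.5072, -0.0914, 0.3021]
force: [0.5, -0.1, 0.3]
gripper_force: 0.0
position: [0.5072, -0.0914, 0.3013]
force: [-0.2, 0.1, 0.9]
gripper_force: 0.1
position: [0.5075, -0.0916, 0.3009]
force: [-1.2, -0.3, 8.1]
gripper_force: 4.0
```

```bash
python3 -m inch '0 0 0.0005 0 0;0 0 0.0005 0 0'|grep -E 'pos|force'
python3 -m inch '0 0 -0.044 0 0;0 0 -0.088 0 0;-0.029 0.03 -0.088 0 0;-0.058 0.06 -0.088 0 0;-0.088 0.09 -0.088 0 0' |grep -E 'pos|force'
python3 -m inch '0 0 0 0 0;0 0 0.03 0 0;0 0 0.0625 0 0;0 0 0.0625 0 0'|grep -E 'pos|force'
python3 -m inch '0 -0.012 0 0 0;0 -0.024 0 0 0;0 -0.036 0 0 0;0 -0.048 0 0 0;0 -0.06 0 0 0'|grep -E 'pos|force'
python3 -m inch '0 -0.012 0 0 0;0 -0.024 0.002 0 0;0 -0.03 0.006 0 0;0 -0.03 0.012 0 0;0 -0.03 0.016 0 0'|grep -E 'pos|force'
python3 -m inch '0 0 0.002 0 0;0 0 0.004 0 0;0 0 0.006 0 0;0 0 0.007 0 0;0 0 0.007 0 0'|grep -E 'pos|force'
python3 -m inch '0 0 0.001 0 0;0 0 0.001 0 0'|grep -E 'pos|force'
python3 -m inch '0 0 0.001 0 0;0 0 0.001 0 0'|grep -E 'pos|force'
```

```text
position: [0.5076, -0.0917, 0.3008]
force: [-2.9, 0.5, 12.2]
gripper_force: 6.2
position: [0.6149, -0.1587, 0.3884]
force: [1.2, -0.8, -0.3]
gripper_force: 0.0
position: [0.612, -0.1575, 0.3212]
force: [-0.1, 1.0, 0.1]
gripper_force: 0.0
position: [0.5538, -0.1716, 0.326]
force: [0.6, -0.1, 1.1]
gripper_force: 0.1
position: [0.5257, -0.1772, 0.3085]
force: [0.5, -0.2, -0.4]
gripper_force: 0.1
position: [0.5257, -0.1774, 0.3021]
force: [0.5, -0.4, -0.1]
gripper_force: 0.0
position: [0.5257, -0.1775, 0.3013]
force: [0.4, -0.2, 1.5]
gripper_force: 0.2
position: [0.5259, -0.1777, 0.3009]
force: [-1.8, 0.2, 6.4]
gripper_force: 3.6
```

```bash
python3 -m inch '0 0 0.0006 0 0;0 0 0.0006 0 0;0 0 -0.044 0 0;0 0 -0.094 0 0;0.04 0.004 -0.1 0 0.09'|grep -E 'pos|force'
python3 -m inch '0.045 0 0 0 0.09;0.09 0 0 0 0.09;0.137 0 0 0 0.09;0.137 0 0 0 0.09;0.137 0 0 0 0.09'
python3 -c "
from h import *
st();snap('scene','s2');snap('top','t2')
a=cv2.resize(cv2.imread('pics/s2.png')[185:310,250:375],None,fx=4,fy=4,interpolation=3)
b=cv2.resize(cv2.imread('pics/t2.png')[210:310,270:370],None,fx=2.9,fy=5,interpolation=3)
cv2.imwrite('pics/c2.png',np.hstack([a,b]))"
```

```text
position: [0.522, -0.143, 0.4061]
force: [1.2, 0.6, -0.2]
gripper_force: 0.0
clock: 12.65
position: [0.4923, -0.0024, 0.4003]
ee_rot: [-1.971, -2.446, -0.001]
force: [0.5, -0.1, 0.1]
width: 0.474
gripper_force: 0.0
t 12.65 p [ 0.4923 -0.0024  0.4003] F [ 0.51 -0.14  0.13] w 0.474 0.0
[[-0.213  0.977  0.   ]
 [ 0.977  0.213  0.   ]
 [ 0.     0.    -1.   ]]
```

View pics/c2.png

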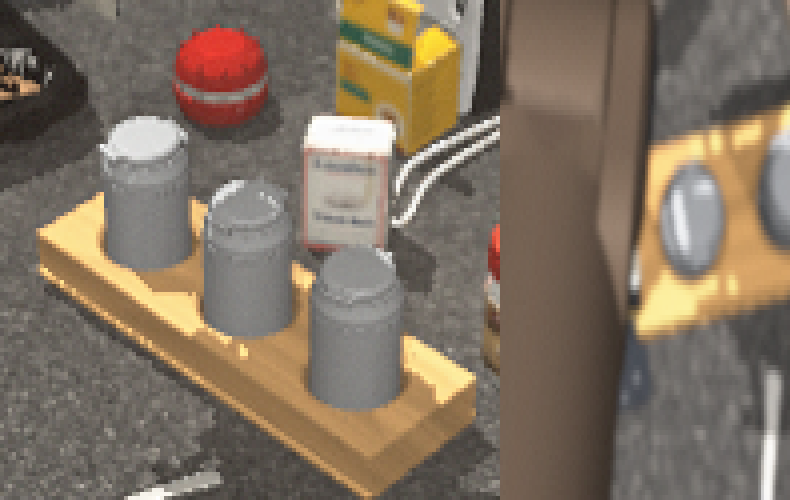

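All three caps are flat shut and the tins are seated. Now I'll grasp the left tin.

```bash
python3 -m inch '-0.0015 0 0 0 0.09;-0.0015 0 0 0 0.09;-0.0015 0 0.03 0 0.09;-0.0015 0 0.06 0 0.09;-0.0015 0 0.09 0 0.09' 40|tail -5
python3 -m inch '0 0 0.03 0 0.09;0 0 0.06 0 0.09;0 0 0.064 0 0.09;0 0 0.064 0 0.09'|tail -5
python3 -m inch '0 0 0 0 0.04;0 0 0 0 0.04;0 0 0 0 0.04;0 0 0 0 0.04;0 0 0 0 0.04'
python3 -m inch '0 0 0 0 0.04;0 0 0 0 0.04;0 0 0 0 0.04'
```

```text
position: [0.4929, -0.0059, 0.3094]
ee_rot: [1.977, 2.441, 0.001]
force: [1.3, 0.5, -0.3]
width: 0.965
gripper_force: 0.0
position: [0.4928, -0.0057, 0.246]
ee_rot: [-1.976, -2.441, 0.002]
force: [0.5, 0.1, -0.4]
width: 0.983
gripper_force: 0.0
clock: 14.15
position: [0.4929, -0.0049, 0.2466]
ee_rot: [1.975, 2.443, 0.001]
force: [0.4, -0.5, 0.3]
width: 0.594
gripper_force: 0.0
clock: 14.45
position: [0.493, -0.0049, 0.2466]
ee_rot: [1.975, 2.443, 0.001]
force: [-0.0, 0.1, 6.6]
width: 0.58
gripper_force: 40.0
```

```bash
python3 -m inch '0 0 -0.01 0 0.04;0 0 -0.03 0 0.04;0 0 -0.05 0 0.04;0 0 -0.06 0 0.04;0 0 -0.06 0 0.04'
for i in 1 2 3 4 5; do python3 -m inch '0 0 0 0 0.04;0 0 0 0 0.04'|grep ^force; done
```

```text
clock: 14.95
position: [0.493, -0.005, 0.3073]
ee_rot: [1.974, 2.442, 0.003]
force: [-0.1, -0.1, -6.0]
width: 0.58
gripper_force: 40.0
force: [-0.1, -0.5, -5.9]
force: [0.4, 0.3, -5.4]
force: [0.2, -0.0, -5.1]
force: [-1.6, -0.2, -6.0]
force: [0.1, 0.9, -5.9]
```

```bash
python3 -m inch '0 0 0.02 0 0.04;0 0 0.04 0 0.04;0 0 0.053 0 0.04;0 0 0.0595 0 0.04;0 0 0.0595 0 0.04'
python3 -m inch '0 0 0 0 0.09;0 0 0 0 0.09;0 0 0 0 0.09;0 0 0 0 0.09;0 0 0 0 0.09'
python3 -m inch '0 0 0 0 0.09;0 0 0 0 0.09;0 0 0 0 0.09;0 0 -0.03 0 0.09;0 0 -0.07 0 0.09'
python3 -m inch '0 0 -0.04 0 0.09;-0.044 0 -0.06 0 0.09;-0.088 0 -0.06 0 0.09;-0.088 0 -0.06 0 0.09;-0.088 0 -0.06 0 0.09'
```

```text
clock: 16.45
position: [0.4928, -0.0053, 0.2466]
ee_rot: [-1.976, -2.442, 0.001]
force: [0.6, -0.5, -6.0]
width: 0.576
gripper_force: 40.0
clock: 16.95
position: [0.4929, -0.005, 0.2469]
ee_rot: [1.975, 2.443, 0.001]
force: [-0.6, 0.9, 0.3]
width: 0.952
gripper_force: 0.0
clock: 17.45
position: [0.492, -0.005, 0.3162]
ee_rot: [-1.974, -2.441, 0.005]
force: [1.0, 1.0, 0.5]
width: 0.978
gripper_force: 0.0
clock: 17.95
position: [0.511, -0.0921, 0.3767]
ee_rot: [-1.979, -2.44, 0.0]
force: [-0.6, 0.6, -0.2]
width: 0.982
gripper_force: 0.0
```

```bash
python3 -m inch '0.0015 0 0 0 0.09;0.0015 0 0.04 0 0.09;0.0015 0 0.08 0 0.09;0.0015 0 0.115 0 0.09;0.0015 0 0.13 0 0.09'
python3 -m inch '0 0 0 0 0.09;0 0 0 0 0.04;0 0 0 0 0.04;0 0 0 0 0.04;0 0 0 0 0.04' |tail -5
python3 -m inch '0 0 0 0 0.04;0 0 0 0 0.04;0 0 0 0 0.04;0 0 0 0 0.04;0 0 0 0 0.04'
python3 -m inch '0 0 -0.01 0 0.04;0 0 -0.03 0 0.04;0 0 -0.05 0 0.04;0 0 -0.06 0 0.04;0 0 -0.06 0 0.04'
for i in 1 2 3 4 5; do python3 -m inch '0 0 0 0 0.04;0 0 0 0 0.04'|grep ^force; done
```

```text
clock: 18.45
position: [0.5096, -0.0875, 0.2435]
ee_rot: [-1.969, -2.442, 0.004]
force: [0.1, -0.2, 0.3]
width: 0.979
gripper_force: 0.0
position: [0.5112, -0.0895, 0.2475]
ee_rot: [1.974, 2.442, 0.002]
force: [1.0, 0.6, 0.9]
width: 0.678
gripper_force: 0.0
clock: 19.45
position: [0.511, -0.0896, 0.2472]
ee_rot: [1.975, 2.443, 0.001]
force: [-2.0, 1.0, 6.9]
width: 0.58
gripper_force: 40.0
clock: 19.95
position: [0.5112, -0.0897, 0.308]
ee_rot: [1.974, 2.442, 0.003]
force: [0.1, -0.1, -3.3]
width: 0.581
gripper_force: 40.0
force: [0.1, -0.8, -2.8]
force: [-0.2, 0.2, -2.6]
force: [-1.1, 0.5, -2.8]
force: [0.4, 0.0, -2.8]
force: [0.4, -0.1, -3.1]
```

```bash
python3 -m inch '0 0 0.02 0 0.04;0 0 0.04 0 0.04;0 0 0.053 0 0.04;0 0 0.06 0 0.04;0 0 0.06 0 0.04'
python3 -m inch '0 0 0 0 0.09;0 0 0 0 0.09;0 0 0 0 0.09;0 0 0 0 0.09;0 0 0 0 0.09'|tail -3
python3 -m inch '0 0 0 0 0.09;0 0 0 0 0.09;0 0 0 0 0.09;0 0 -0.03 0 0.09;0 0 -0.07 0 0.09'|tail -3
python3 -m inch '0 0 -0.04 0 0.09;-0.044 0 -0.06 0 0.09;-0.088 0 -0.06 0 0.09;-0.088 0 -0.06 0 0.09;-0.088 0 -0.06 0 0.09'
python3 -m inch '0 0 0 0 0.09;0 0 0.04 0 0.09;0 0 0.08 0 0.09;0 0 0.115 0 0.09;0 0 0.13 0 0.09'
python3 -m inch '0 0 0 0 0.09;0 0 0 0 0.04;0 0 0 0 0.04;0 0 0 0 0.04;0 0 0 0 0.04' |tail -5
python3 -m inch '0 0 0 0 0.04;0 0 0 0 0.04;0 0 0 0 0.04;0 0 0 0 0.04;0 0 0 0 0.04'
python3 -m inch '0 0 -0.01 0 0.04;0 0 -0.03 0 0.04;0 0 -0.05 0 0.04;0 0 -0.06 0 0.04;0 0 -0.06 0 0.04'
for i in 1 2 3 4 5; do python3 -m inch '0 0 0 0 0.04;0 0 0 0 0.04'|grep ^force; done
```

```text
clock: 21.45
position: [0.5108, -0.0899, 0.2467]
ee_rot: [-1.976, -2.442, 0.0]
force: [0.2, -0.6, -3.1]
width: 0.581
gripper_force: 40.0
force: [0.0, -0.4, 0.3]
width: 0.954
gripper_force: 0.0
force: [0.9, 1.1, 0.8]
width: 0.978
gripper_force: 0.0
clock: 22.95
position: [0.529, -0.1768, 0.3766]
ee_rot: [1.978, 2.44, -0.0]
force: [0.5, 0.8, -0.4]
width: 0.98
gripper_force: 0.0
clock: 23.45
position: [0.5283, -0.1734, 0.2434]
ee_rot: [-1.969, -2.442, 0.003]
force: [0.5, 0.2, 0.4]
width: 0.978
gripper_force: 0.0
position: [0.5296, -0.1756, 0.2476]
ee_rot: [1.974, 2.442, 0.002]
force: [0.1, -0.2, -0.2]
width: 0.681
gripper_force: 0.0
clock: 24.45
position: [0.5295, -0.1757, 0.2472]
ee_rot: [1.975, 2.443, 0.001]
force: [-0.6, 0.8, 5.4]
width: 0.578
gripper_force: 40.0
clock: 24.95
position: [0.5297, -0.1758, 0.308]
ee_rot: [1.974, 2.441, 0.002]
force: [0.6, 0.8, -1.9]
width: 0.58
gripper_force: 40.0
force: [-0.2, -0.7, -2.0]
force: [0.4, -0.6, -2.2]
force: [-1.0, 0.1, -1.8]
force: [-0.5, -0.2, -2.4]
force: [0.6, -0.7, -1.8]
```

```bash
python3 -m inch '0 0 0.02 0 0.04;0 0 0.04 0 0.04;0 0 0.053 0 0.04;0 0 0.06 0 0.04;0 0 0.06 0 0.04'|tail -5
python3 -m inch '0 0 0 0 0.09;0 0 0 0 0.09;0 0 0 0 0.09;0 0 0 0 0.09;0 0 0 0 0.09'|tail -3
python3 -m inch '0 0 0 0 0.09;0 0 0 0 0.09;0 0 0 0 0.09;0 0 -0.03 0 0.09;0 0 -0.07 0 0.09'|tail -3
python3 -m inch '0 0 -0.04 0 0.09;0.044 0 -0.06 0 0.09;0.088 0 -0.06 0 0.09;0.132 0 -0.06 0 0.09;0.176 0 -0.06 0 0.09'
python3 -m inch '0 0 0 0 0.09;0 0 0 0 0.09'
python3 -c "
from h import *
snap('scene','s3')
cv2.imwrite('pics/c3.png',cv2.resize(cv2.imread('pics/s3.png')[185:310,250:375],None,fx=4.8,fy=4.8,interpolation=3))"
```

```text
position: [0.5292, -0.1761, 0.2468]
ee_rot: [-1.976, -2.442, 0.0]
force: [-0.1, -0.6, -1.3]
width: 0.583
gripper_force: 40.0
force: [0.2, -0.4, 0.3]
width: 0.955
gripper_force: 0.0
force: [0.9, 0.2, 0.1]
width: 0.978
gripper_force: 0.0
clock: 27.95
position: [0.4918, -0.0021, 0.377]
ee_rot: [1.975, 2.442, 0.001]
force: [1.2, 0.4, -0.1]
width: 0.98
gripper_force: 0.0
clock: 28.15
position: [0.4923, -0.0025, 0.3768]
ee_rot: [-1.971, -2.446, -0.0]
force: [0.5, -0.3, -0.4]
width: 0.981
gripper_force: 0.0
```

View pics/c3.png

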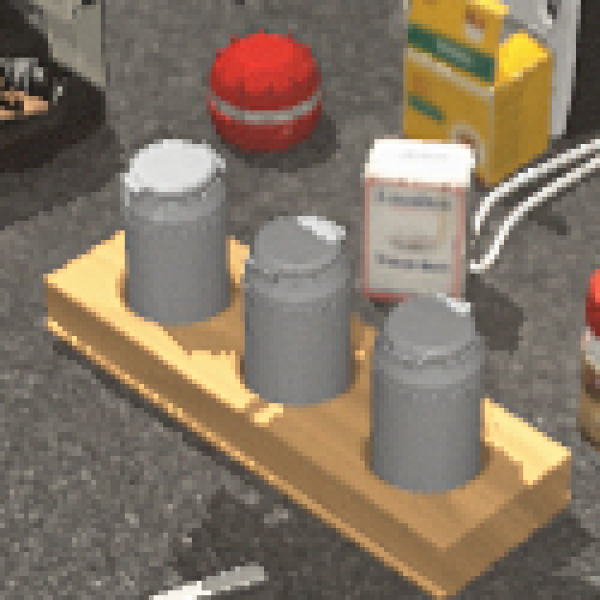

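All three tins are seated and upright with their caps shut, and the bystanders haven't moved. The left tin is the heaviest at about 5.7 N, against 2.9 N and 2.0 N, so I'll lift it to finish.

```bash
python3 -m inch '-0.002 0 0 0 0.09;-0.002 0 0.04 0 0.09;-0.002 0 0.08 0 0.09;-0.002 0 0.115 0 0.09;-0.002 0 0.13 0 0.09'
python3 -m inch '0 0 0 0 0.09;0 0 0 0 0.04;0 0 0 0 0.04;0 0 0 0 0.04;0 0 0 0 0.04' |tail -5
python3 -m inch '0 0 0 0 0.04;0 0 0 0 0.04;0 0 0 0 0.04;0 0 0 0 0.04;0 0 0 0 0.04'
python3 -m inch '0 0 -0.01 0 0.04;0 0 -0.03 0 0.04;0 0 -0.06 0 0.04;0 0 -0.09 0 0.04;0 0 -0.12 0 0.04'
python3 -m inch '0 0 -0.03 0 0.04;0 0 -0.045 0 0.04;0 0 -0.05 0 0.04;0 0 -0.05 0 0.04;0 0 -0.05 0 0.04'
python3 -m inch '0 0 0 0 0.04;0 0 0 0 0.04;0 0 0 0 0.04;0 0 0 0 0.04;0 0 0 0 0.04'
python3 -c "
from h import *
snap('scene','s4')
cv2.imwrite('pics/c4.png',cv2.resize(cv2.imread('pics/s4.png')[120:310,220:420],None,fx=3,fy=3,interpolation=3))"
```

```text
clock: 28.7
position: [0.492, -0.0072, 0.244]
ee_rot: [-1.978, -2.439, 0.005]
force: [-0.5, -0.2, 1.0]
width: 0.98
gripper_force: 0.0
position: [0.4932, -0.0055, 0.2475]
ee_rot: [1.975, 2.442, 0.002]
force: [0.7, 0.3, -0.7]
width: 0.686
gripper_force: 0.0
clock: 29.7
position: [0.493, -0.0054, 0.2472]
ee_rot: [1.975, 2.443, 0.001]
force: [-1.4, -0.9, 7.1]
width: 0.58
gripper_force: 40.0
clock: 30.2
position: [0.4922, -0.0056, 0.3678]
ee_rot: [-1.975, -2.442, 0.002]
force: [0.6, 1.0, -5.3]
width: 0.575
gripper_force: 40.0
clock: 30.7
position: [0.4923, -0.0053, 0.4157]
ee_rot: [-1.974, -2.442, 0.002]
force: [0.0, -0.0, -5.1]
width: 0.581
gripper_force: 40.0
clock: 31.2
position: [0.4929, -0.0055, 0.4166]
ee_rot: [-1.975, -2.443, 0.0]
force: [0.2, 0.4, -5.7]
width: 0.58
gripper_force: 40.0
```

View pics/c4.png

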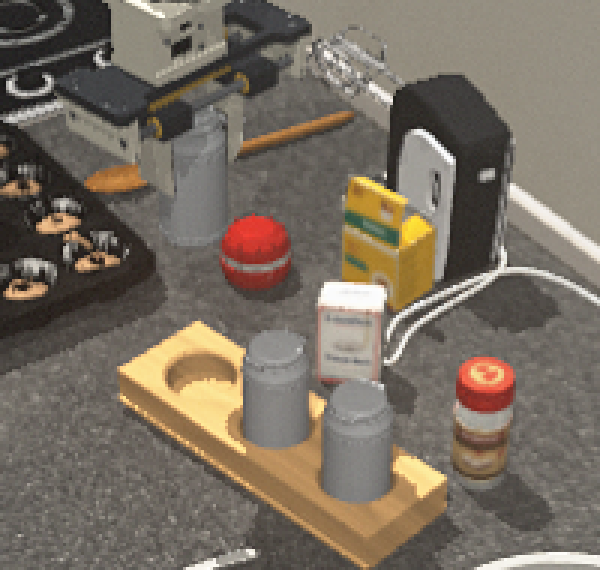

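The left tin is held upright above its well, with its base at about 0.187 m against tin tops at 0.123 m.

```bash
python3 -c "
from cell import arm
print(arm.sign_off())"
```

```text
the job is handed in; nothing more can be done
None
```

I pressed all three caps shut, weighed the tins left to right, and handed the job in with the heaviest (the left one, about 0.58 kg) held still and upright above the row; the other two are back in their wells.

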